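Seat the orange check probe in its heater well

ROBOT

A 6-joint arm with a two-finger parallel gripper is mounted at the origin on the work surface. World frame = base frame: x ahead of the robot, y to its left, z up, the work surface at z = 0. Lengths are in m, angles in rad, forces in N, time in s.
With the tool pointing down it reaches from about 0.425 to 0.95 m from the base axis. Payload 3.5 kg.
Tool frame: the origin (TCP) lies midway between the tips of the shut fingers; the grasp point (between the pads) lies 19 mm behind it (bot.grasp_offset is the distance from the TCP to the grasp point, in m); y points along the fingers, z is the direction in which the jaws open and shut, and the axes are right-handed (so a half turn about y gives the same grasp; the last joint's range is limited). The gripper opens to 85 mm and grips with 20 to 120 N. Pads are 22 mm wide; open, the fingers measure 114 mm over their backs; the gripper's body (76 mm by 85 mm) begins 54 mm behind the grasp point. The pads swing forward as they close: fully open they stand 13 mm farther back than shut.
Start: joints at [-0.15, 0.286, 1.577, -0, 1.279, -0.15], TCP at [0.675, 0, 0.231] pointing down, gripper open.
Joint ranges: [-2.77, 2.77], [-0.9, 2.22], [0.21, 2.48], [-1.53, 4.67], [0.24, 2.81], [-2.84, 2.84]. Speed limits (rad/s): [2.79, 2.79, 3.14, 3.14, 3.14, 3.14].

INTERFACE

Orientations are given as a unit quaternion [w, x, y, z].
In Python, from cell import bot, camera, workorder, spotter gives the robot as it stands.
- The arm moves only by the shell command python3 -m handwheel 'ROWS' [FORCE]. ROWS is JSON, one flat list of numbers, 5 for each row, row after row: the finger opening in mm, from 0 to 85.4, then the shift along the tool's x, y, z as a fraction of full scale, then the turn about the tool's y as a fraction of full scale. A call has 1 to 10 rows; each row is the pose to reach, as a shift and turn from the pose measured when the call began, along the tool's axes at that moment; what a row does not reach only later rows make up. Full scale, the value 1, is 600 mm for a shift and 90 degrees for a turn. A row lasts 1/10 s, in which the tool goes at most 50 mm and 8.59 degrees, less where a joint would pass 70% of its speed; a pose out of reach is approached as far as the arm can. A call with a number of a shift or a turn outside -1 to 1 is refused whole. A call with a gripper value outside its range is refused whole. The fingers move at their own pace and stop on an object; FORCE is the grip in N (left out, the last holds). Time passes only in rows, so rows that repeat a pose let the fingers close. It gives the time, the measured TCP pose, the force and the opening at its end, in the units of the state.
- bot.state(): the state, without advancing time (a new reading comes with each control period).
- camera(name): name is "scene" or "side" or "wrist"; returns a dict with "color" (420x560x3 uint8, red, green, blue), "K" (3x3 intrinsics, pixels), "k1" (the pictures are not rectified: a ray, as slopes to the right and down, at radius r is drawn at 1 + k1 r^2 times it, then the intrinsics apply), "position" and "attitude" of the camera in the world; the wrist camera has in their place "T_tool_cam" (4x4, takes a point from camera to tool coordinates, whose origin is the TCP and whose axes are the tool frame's). Camera axes: x right, y down, z forward; pixel columns grow to the right and rows downward; lengths in m; the calibration is good to about 2 mm. A picture is of the moment at which its call begins: read the wrist's pose just before it. There is no depth.
- workorder.job_done(): hands the job in, once; it reports no verdict.
Trained networks look in the newest picture that a camera, given by its name, has taken for a name from the list of things; names that differ only in an ending like _2 or _b are one class to them, and where a whole thing is asked for, a point or a joint stands for the part that bears it (a point fixed in the world has none). Each returns a list of dicts, best first, with "score" (0 to 1); they miss things now and then, are a little off and sometimes report something else, mostly with a low value. They report only what shows in the picture. A call takes as long as a camera call. They do not tell look-alikes from the thing itself.
- spotter.look_for(camera, label): "extent" ([left, top, width, height] in pixels, round what is visible of it).
- spotter.trace(camera, label): "mask" (420x560 bool, what is visible of it) and "extent" ([left, top, width, height] in pixels, round what is visible of it).
- spotter.place_of(camera, label): "at" ([column, row] in pixels: a listed point, or the origin of a listed thing).
The state is a dict: "clock": time; "joint_pos": joint angles; "dq": joint speeds; "joint_torque": joint torques, N m; "tcp_pos": TCP position; "orientation": TCP orientation; "wrist_force": force on the tool from outside, world axes, zero at the start; "ft_torque": the same for the moment, N m; "width": finger opening in m.
Only numpy, scipy, OpenCV 4.12 (cv2) and the standard library are available. Lean on these libraries where they do the work, as an engineer would, in place of code of your own. Each camera call takes 0.05 s, during which the arm holds its last target.

TASK

Take the orange-handled temperature probe out of the probe stand and put its steel pin down into the orange-collared well of the dry-block heater, so that it stands upright with its round flange resting flat on the collar. Lower it in with the gripper rather than dropping it, then let go. Leave the blue and the white probe parked in the stand.

Things in the scene. Friction and masses are not known exactly. Their poses are not given: they have to be found in the camera images.
- handle_orange (a point): Middle of the orange probe's handle (on its axis, z up): orange cylinder, 22 mm diameter, 60 mm tall. Below it a steel flange, 50 mm diameter, 5 mm thick, underside 35 mm below this point, and a steel pin, 8 mm diameter, 45 mm long, tip 80 mm below this point. 65 to 125 g. Round: grip at any yaw. Starts upright in the grey stand, this point 95 mm above the bench; lifts straight out.
- well_orange (a point): Centre of the mouth of the orange-collared well, 84 mm above the bench, z up. Collar: flat orange ring, 62 mm outside, 26 mm inside, 4 mm thick. Well: vertical, empty, 26 mm diameter, 58 mm deep. It is in a fixed white dry-block heater, 160 x 250 mm, 80 mm high, with three wells in a row 70 mm apart; the order of the orange, blue and white collars varies.
- handle_blue (a point): Middle of the handle of the blue-handled probe, otherwise like the orange one (handle top 125 mm above the bench). Stays parked. The grey stand is a fixed block, 80 x 230 mm, 60 mm high, with three 16 mm holes in a row 80 mm apart; the order of the three probes varies. Stand and heater are on opposite sides of the robot's centre line, either way round.
- handle_white (a point): Middle of the handle of the white-handled probe, otherwise like the orange one, in the same stand. Stays parked.
There are look-alikes about, which are no part of the job. What is shaped like the part that bears handle_orange but red or yellow is not meant.

How it is judged:
By the outcome, as a careful person would: the job done as asked, in the order asked, and still so for the second after the job is handed in, with the robot touching nothing.
It also fails if it takes over 40 s, if anything falls off the work surface, if the arm or the gripper's body presses on something with over 40 N, if the wrist force passes 120 N, or if a joint passes its speed limit or range.

## Working session

There is one attempt and no reset: what is moved stays moved. The work goes in short steps, Python scripts to look and compute and a shell command to move; the robot and the scene stay as the last step left them, time stands still between calls to the robot, and variables do not carry over. Pictures are saved under pics/ and viewed, and the job is handed in when it is done.

```bash
ls; mkdir -p pics; python3 - <<'E'
from cell import bot,camera,spotter
import cv2
s=bot.state();print(s['clock'],s['tcp_pos'],s['orientation'],s['width'],bot.grasp_offset)
for n in ("scene","side"):
    c=camera(n);cv2.imwrite(f"pics/{n}0.png",c["color"][:,:,::-1]);print(n,c["K"].tolist(),c["k1"],c["position"],c["attitude"])
    for l in ("handle_orange","well_orange","handle_blue","handle_white"):
        print(l,[(r["at"],round(r["score"],2)) for r in spotter.place_of(n,l)])
E
```

```text
pics
0.0 [6.74328493e-01 1.33004055e-04 2.29918988e-01] [ 0.4994999  -0.500506    0.5006778  -0.49931486] 0.0856991936797009 0.0187
scene [[481.0388495017381, 0.0, 269.7470493230791], [0.0, 481.0388495017381, 202.3125919458351], [0.0, 0.0, 1.0]] 0.03678682810906621 [ 1.40319613 -0.04269464  0.64574413] [-0.34615032  0.62767808  0.60858768 -0.34032517]
handle_orange [([154.9, 202.9], 0.87), ([159.0, 239.9], 0.74), ([110.0, 236.0], 0.65), ([105.8, 208.2], 0.58), ([195.2, 197.7], 0.47)]
well_orange []
handle_blue [([228.6, 193.3], 0.93)]
handle_white [([194.5, 196.0], 0.59)]
side [[468.0721513234634, 0.0, 283.28719102449406], [0.0, 468.0721513234634, 206.52153444288163], [0.0, 0.0, 1.0]] 0.025232311481083698 [ 0.40044423 -0.77592092  0.77494465] [-0.41755686  0.90371048 -0.08573292  0.04004379]
handle_orange [([350.5, 292.3], 0.9), ([301.2, 369.5], 0.75), ([291.2, 308.9], 0.64), ([361.2, 341.3], 0.58)]
well_orange [([266.8, 171.2], 0.73)]
handle_blue [([259.7, 251.7], 0.62)]
handle_white [([275.4, 276.3], 0.95)]
```

View pics/scene0.png

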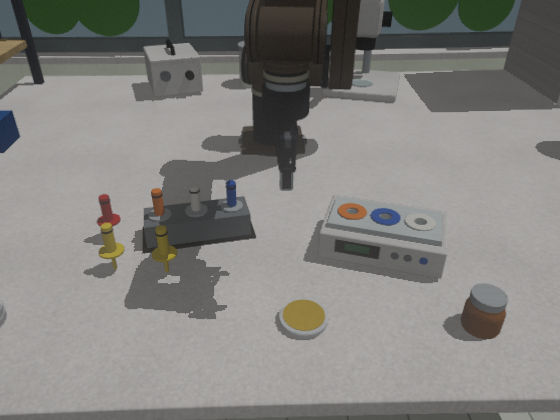

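View pics/side0.png

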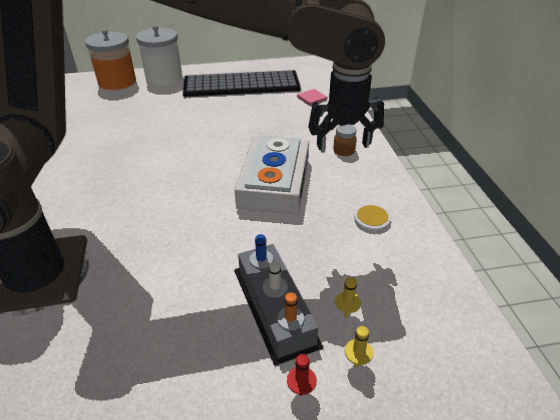

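```bash
cat > h.py <<'E'
import numpy as np,cv2
from scipy.spatial.transform import Rotation as R
def rt(q): return R.from_quat([q[1],q[2],q[3],q[0]]).as_matrix()
def ray(c,px,Rw=None,p=None):
    K=c["K"];d=np.array([(px[0]-K[0,2])/K[0,0],(px[1]-K[1,2])/K[1,1]]);u=d.copy()
    for _ in range(20): u=d/(1+c["k1"]*(u@u))
    if Rw is None: Rw=rt(c["attitude"]);p=np.array(c["position"])
    return np.array(p),Rw@np.array([*u,1])
def proj(c,P,Rw=None,p=None):
    if Rw is None: Rw=rt(c["attitude"]);p=np.array(c["position"])
    v=Rw.T@(np.array(P)-p);u=v[:2]/v[2];u=u*(1+c["k1"]*(u@u))
    return c["K"][:2,:2]@u+c["K"][:2,2]
def atz(r,z): return r[0]+r[1]*(z-r[0][2])/r[1][2]
def tri(rs):
    A=np.zeros((3,3));b=np.zeros(3)
    for p,d in rs:
        d=d/np.linalg.norm(d);M=np.eye(3)-np.outer(d,d);A+=M;b+=M@p
    return np.linalg.solve(A,b)
def orange(c):
    h=cv2.cvtColor(c["color"],cv2.COLOR_RGB2HSV)
    return ((h[...,0]>=5)&(h[...,0]<=15)&(h[...,1]>150)&(h[...,2]>90)).astype(np.uint8)
E
python3 - <<'E'
from cell import camera
from h import *
C={n:camera(n) for n in("scene","side")}
for n,b in(("scene",(85,160,190,260)),("side",(230,230,390,400))):
    im=C[n]["color"][b[1]:b[3],b[0]:b[2],::-1];cv2.imwrite(f"pics/crop_{n}.png",cv2.resize(im,None,fx=4 if n=="scene" else 3,fy=4 if n=="scene" else 3,interpolation=cv2.INTER_CUBIC))
    N,L,S,ce=cv2.connectedComponentsWithStats(orange(C[n]))
    for i in range(1,N):
        if S[i,4]>30: print(n,S[i],ce[i])
E
```

```text
scene [152 189   9   5  35] [155.97142857 190.68571429]
scene [339 204  27  15 230] [352.1        210.82608696]
side [ 92  57  39  33 918] [111.24727669  73.48366013]
side [258 168  24  15 237] [269.32489451 174.7721519 ]
side [285 292  12  12 116] [290.62931034 297.70689655]
side [285 306  11  16 151] [290.14569536 312.9205298 ]
```

View pics/crop_scene.png

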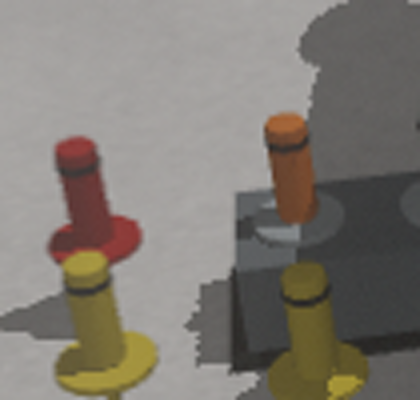

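View pics/crop_side.png

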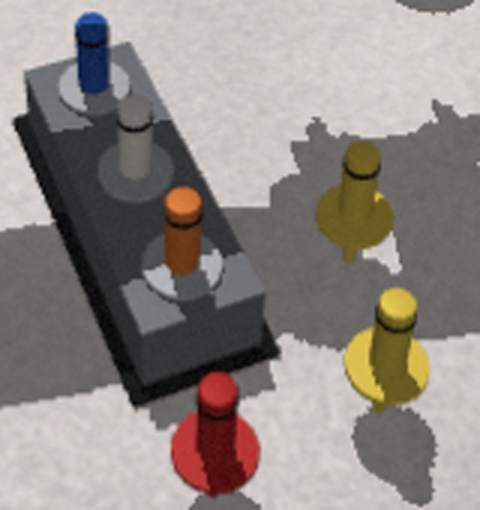

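```bash
python3 - <<'E'
from cell import camera,bot
from h import *
C={n:camera(n) for n in("scene","side")}
for nm,a,b,z in(("top",(156.75,191),(291,295.9),.125),("bot",(159.6,213.5),(290.7,319),.065),("mid",(158.2,203),(290.8,307.5),.095),("well",(352.3,211.3),(270,174.9),.084)):
    rs=[ray(C["scene"],a),ray(C["side"],b)]
    print(nm,tri(rs).round(4),atz(rs[0],z).round(4),atz(rs[1],z).round(4))
s=bot.state();print(s['clock'],rt(s['orientation']).round(3))
for n in C:
  print(n,[proj(C[n],p).round(1) for p in((.675,0,.231),)])
E
```

```text
top [ 0.5124 -0.263   0.1238] [ 0.513  -0.2619  0.125 ] [ 0.5126 -0.2653  0.125 ]
bot [ 0.5108 -0.2662  0.0641] [ 0.5087 -0.2641  0.065 ] [ 0.5118 -0.27    0.065 ]
mid [ 0.512  -0.2642  0.0931] [ 0.5132 -0.2626  0.095 ] [ 0.5122 -0.2672  0.095 ]
well [0.5444 0.153  0.0816] [0.5445 0.1543 0.084 ] [0.5444 0.1461 0.084 ]
0.7 [[ 0.  0.  1.]
 [-1. -0.  0.]
 [ 0. -1.  0.]]
scene [array([284.1, 183. ])]
side [array([342.6, 152.1])]
```

Candidates (scene px): orange probe in the stand (157,203). Look-alikes are red (106,208), yellow (108,237) and yellow (162,240). In the crop only the one at (157,203) is orange and in the stand, so I choose that. Its triangulated heights (0.093 handle, 0.082 well) match the given ones.

```bash
python3 -m handwheel '[60,0.44,0,-0.27,0, 60,0.44,0,-0.27,0, 60,0.44,0,-0.27,0, 60,0.44,0,-0.27,0, 60,0.44,0,-0.27,0, 60,0.44,0,-0.27,0, 60,0.44,0,-0.27,0, 60,0.44,0,-0.27,0, 60,0.44,0,-0.27,0]' 40
python3 - <<'E'
from cell import camera,bot,spotter
from h import *
s=bot.state();c=camera("wrist");T=np.array(c["T_tool_cam"])
Rw=rt(s['orientation'])@T[:3,:3];p=np.array(s['tcp_pos'])+rt(s['orientation'])@T[:3,3]
cv2.imwrite("pics/w1.png",c["color"][:,:,::-1])
print(s['clock'],s['tcp_pos'],rt(s['orientation']).round(3).tolist(),s['width'],p)
for r in spotter.place_of("wrist","handle_orange"): print(r,atz(ray(c,r["at"],Rw,p),.095))
for P in((.512,-.264,.125),(.512,-.264,.065)): print(proj(c,P,Rw,p))
E
```

```text
clock: 1.6
tcp_pos: [0.5134, -0.2633, 0.2314]
orientation: [0.5, -0.5, 0.5, -0.5]
wrist_force: [0.3, -0.3, 0.5]
width: 0.0598
1.6 [ 0.51344804 -0.26332421  0.23143959] [[0.0, 0.001, 1.0], [-1.0, 0.001, 0.0], [-0.001, -1.0, 0.001]] 0.05984685428616788 [ 0.51262288 -0.19120561  0.37448452]
{'at': [434.3, 163.4], 'score': 0.97} [ 0.62377175 -0.23396674  0.095     ]
{'at': [406.5, 286.2], 'score': 0.8} [ 0.6122608 -0.3367081  0.095    ]
{'at': [282.0, 203.1], 'score': 0.76} [ 0.5085656  -0.26508217  0.095     ]
{'at': [280.7, 321.8], 'score': 0.58} [ 0.5071192 -0.3707389  0.095    ]
[286.30246549 212.53852702]
[286.48049337 192.93761758]
```

View pics/w1.png

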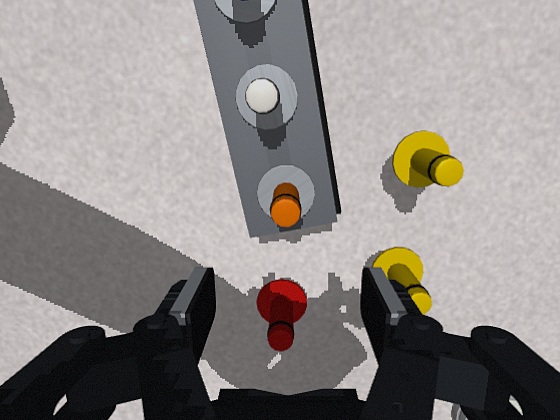

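The wrist view shows the orange handle top at (286,212) and its flange at (286,193). These agree with the projected estimate to within 1 px, and the red and yellow look-alikes are clear of the fingers. Now descending.

```bash
python3 -m handwheel '[60,0.001,0.08,-0.002,0, 60,0.001,0.15,-0.002,0, 60,0.001,0.2,-0.002,0, 60,0.001,0.23,-0.002,0, 60,0.001,0.252,-0.002,0, 60,0.001,0.252,-0.002,0, 60,0.001,0.252,-0.002,0]' 40
python3 - <<'E'
from cell import camera,bot
import cv2
print(bot.state()['wrist_force'])
for n in("wrist","scene"):
    cv2.imwrite(f"pics/{n}2.png",camera(n)["color"][:,:,::-1])
a=cv2.imread("pics/wrist2.png");b=cv2.imread("pics/scene2.png")[150:290,80:266]
cv2.imwrite("pics/c2.png",cv2.hconcat([cv2.resize(a,(400,300)),cv2.resize(b,(400,300))]))
E
```

```text
clock: 2.4
tcp_pos: [0.5135, -0.2629, 0.0809]
orientation: [0.501, -0.501, 0.499, -0.5]
wrist_force: [-0.1, -0.4, 1.1]
width: 0.0601
[-0.06592579 -0.42383751  1.1107679 ]
```

View pics/c2.png

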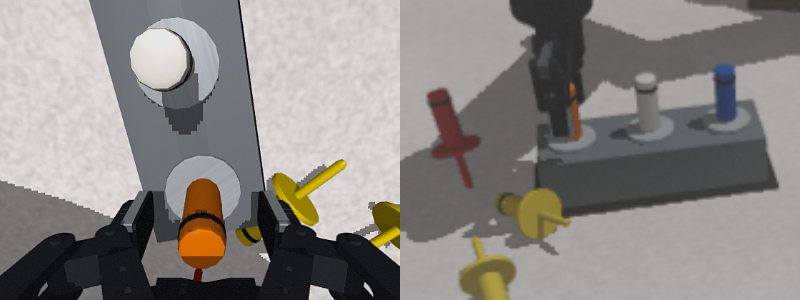

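The orange handle sits between the pads. However, the red and yellow look-alikes, which were balanced on their pins, now look tipped, so I'm checking this at full size.

View pics/scene2.png

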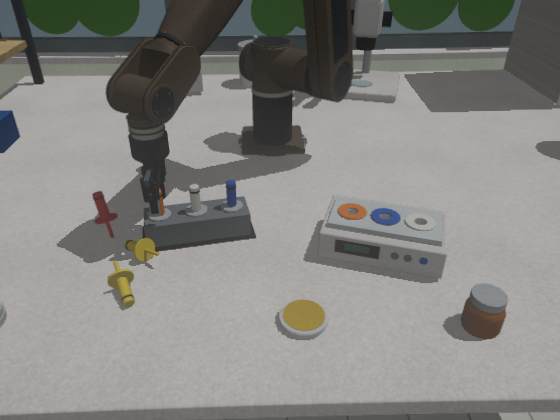

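View pics/wrist2.png

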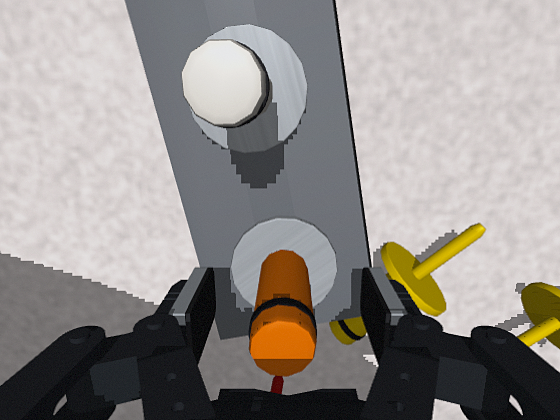

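The look-alikes were balanced on their pins and toppled with no contact force on the arm. They lie on the bench, clear of the job. Closing the gripper and lifting a little.

```bash
python3 -m handwheel '[40,0,0,0,0, 25,0,0,0,0, 10,0,0,0,0, 10,0,0,0,0, 10,0,0,0,0, 10,0,-0.02,0,0, 10,0,-0.05,0,0, 10,0,-0.08,0,0, 10,0,-0.08,0,0]' 45
python3 - <<'E'
from cell import camera,bot
import cv2
for n in("wrist","scene"):
    cv2.imwrite(f"pics/{n}3.png",camera(n)["color"][:,:,::-1])
a=cv2.imread("pics/wrist3.png");b=cv2.imread("pics/scene3.png")[150:290,80:266]
cv2.imwrite("pics/c3.png",cv2.hconcat([cv2.resize(a,(400,300)),cv2.resize(b,(400,300))]))
E
```

```text
clock: 3.4
tcp_pos: [0.5151, -0.2645, 0.1327]
orientation: [-0.501, 0.5, -0.496, 0.502]
wrist_force: [0.6, -0.7, 0.2]
width: 0.0207
```

View pics/c3.png

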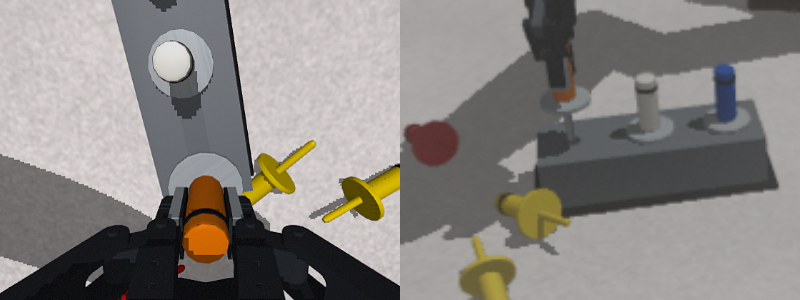

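The probe is held at 21 mm opening and its pin is leaving the hole. I lift clear of the parked probes, then cross most of the way and look.

```bash
python3 -m handwheel '[10,0,-0.08,0,0, 10,0,-0.155,0,0, 10,-0.05,-0.155,0.01,0, 10,-0.13,-0.155,0.02,0, 10,-0.21,-0.155,0.03,0, 10,-0.29,-0.155,0.04,0, 10,-0.37,-0.155,0.049,0, 10,-0.45,-0.155,0.049,0, 10,-0.52,-0.155,0.049,0, 10,-0.55,-0.155,0.049,0]' 45
python3 -m handwheel '[10,0,0,0,0, 10,0,0,0,0]'
cat > look.py <<'E'
import sys
from cell import camera,bot,spotter
from h import *
k=sys.argv[1]
s=bot.state();c=camera("wrist");T=np.array(c["T_tool_cam"]);Rt=rt(s['orientation'])
Rw=Rt@T[:3,:3];p=np.array(s['tcp_pos'])+Rt@T[:3,3]
cv2.imwrite(f"pics/w{k}.png",c["color"][:,:,::-1])
print(s['clock'],s['tcp_pos'],Rt.round(3).tolist(),s['width'])
for r in spotter.place_of("wrist","well_orange"): print(r,atz(ray(c,r["at"],Rw,p),.084))
m=orange(c);N,L,S,ce=cv2.connectedComponentsWithStats(m)
for i in range(1,N):
    if S[i,4]>100:
        cn=cv2.findContours((L==i).astype(np.uint8),cv2.RETR_EXTERNAL,cv2.CHAIN_APPROX_NONE)[0][0]
        e=cv2.fitEllipse(cv2.convexHull(cn));print(S[i],e,atz(ray(c,e[0],Rw,p),.084).round(4))
for n in("scene","side"):
    d=camera(n);cv2.imwrite(f"pics/{n}{k}.png",d["color"][:,:,::-1])
E
python3 look.py 4
```

```text
clock: 4.5
tcp_pos: [0.5405, 0.0702, 0.2204]
orientation: [-0.501, 0.502, -0.499, 0.498]
wrist_force: [0.5, -1.0, -0.6]
width: 0.0207
clock: 4.7
tcp_pos: [0.5395, 0.0704, 0.2187]
orientation: [-0.501, 0.503, -0.499, 0.497]
wrist_force: [-0.3, 0.2, -1.0]
width: 0.0208
4.7 [0.53951305 0.07035416 0.21865519] [[0.007, -0.004, 1.0], [-1.0, -0.001, 0.007], [0.001, -1.0, -0.004]] 0.02083992360885533
[ 252   41   86   92 4982] ((294.3191833496094, 86.66722869873047), (85.66763305664062, 90.76307678222656), 0.8053367733955383) [0.5425 0.1543 0.084 ]
[ 260  246   53   58 1919] ((286.2914733886719, 288.6611328125), (52.32090759277344, 88.47572326660156), 3.4706130027770996) [ 0.5379 -0.0047  0.084 ]
[ 256  299   65   70 3441] ((287.63031005859375, 333.496337890625), (66.735595703125, 69.63462829589844), 178.89068603515625) [ 0.5394 -0.0477  0.084 ]
```

View pics/w4.png

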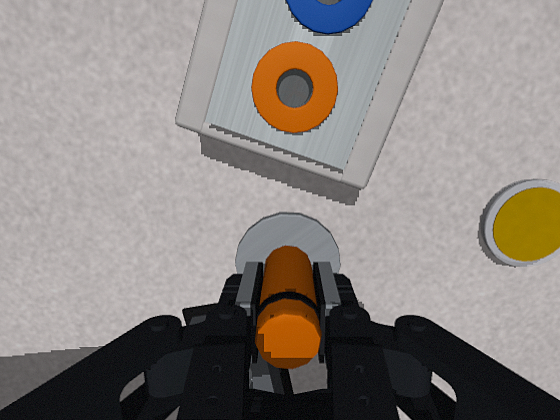

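View pics/scene4.png

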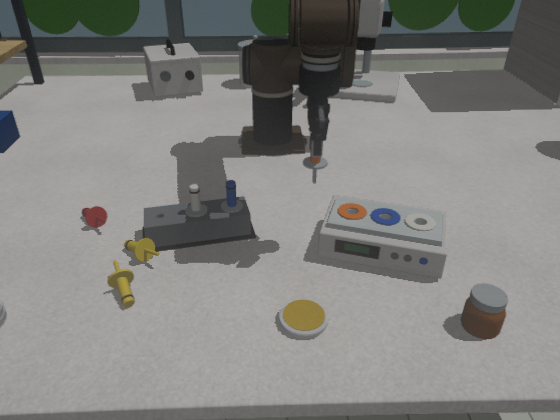

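The wrist view puts the orange collar at (294,87), which is (0.5425, 0.154) at z=0.084. That agrees with the first estimate of (0.5445, 0.153). I move above it and lower the tip to about 25 mm above the collar.

```bash
python3 -m handwheel '[10,-0.06,0,0.006,0, 10,-0.11,0,0.006,0, 10,-0.138,0.03,0.006,0, 10,-0.138,0.073,0.006,0, 10,-0.138,0.073,0.006,0, 10,-0.138,0.073,0.006,0]'
python3 look.py 5
python3 - <<'E'
from cell import camera,bot
from h import *
s=bot.state();t=np.array(s['tcp_pos'])
for n in("scene","side"):
    c=camera(n);print(n,"tip",proj(c,[t[0],t[1],t[2]-.066]).round(1),"well",proj(c,(.5432,.153,.084)).round(1),"flange",proj(c,[t[0],t[1],t[2]-.02]).round(1))
a=cv2.imread("pics/scene5.png")[140:260,280:440];b=cv2.imread("pics/side5.png")[90:210,190:350]
cv2.imwrite("pics/c5.png",cv2.hconcat([cv2.resize(x,(400,300),interpolation=cv2.INTER_CUBIC) for x in(a,b)]))
E
```

```text
clock: 5.5
tcp_pos: [0.5437, 0.1508, 0.176]
orientation: [-0.5, 0.501, -0.5, 0.499]
wrist_force: [0.4, -0.6, 0.1]
width: 0.021
5.5 [0.54367415 0.15079144 0.17598515] [[0.003, -0.002, 1.0], [-1.0, -0.001, 0.003], [0.001, -1.0, -0.002]] 0.020985114601181354
[ 241  168   93   63 3191] ((287.19061279296875, 211.5204620361328), (87.4262466430664, 91.98886108398438), 91.6458511352539) [0.5426 0.1549 0.084 ]
[ 260  246   53   57 1984] ((286.1099548339844, 287.9119873046875), (51.97686767578125, 87.16260528564453), 3.757199287414551) [0.542  0.0989 0.084 ]
[ 256  299   65   70 3484] ((287.4905090332031, 333.3413391113281), (67.0403060913086, 69.9087905883789), 177.41795349121094) [0.5431 0.0621 0.084 ]
scene tip [352.  200.3] well [351.6 211. ] flange [353.9 181.2]
side tip [269.6 164.4] well [269.1 173.3] flange [269.3 148.6]
```

View pics/c5.png

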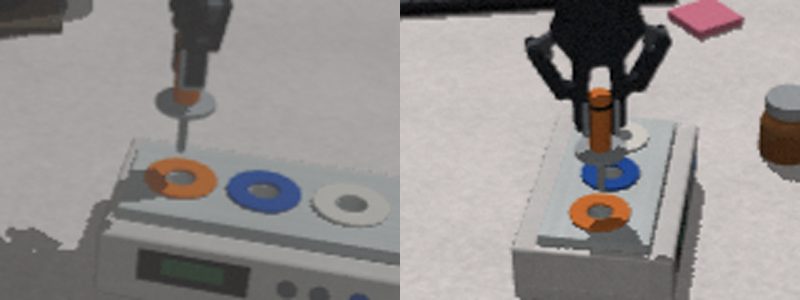

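View pics/w5.png

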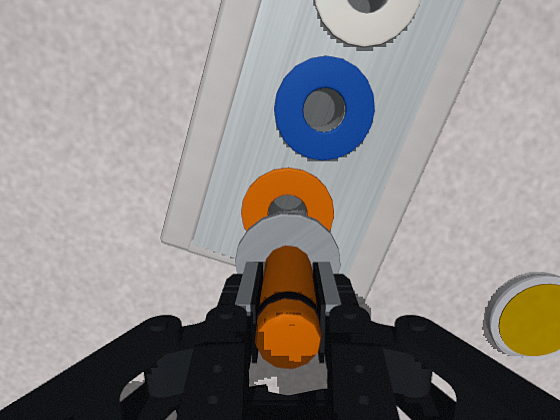

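In both views the pin tip (scene (353,200), side (271,165)) is within 1–2 px of where it should be, straight above the well mouth. I lower it to about 4 mm above contact.

```bash
python3 -m handwheel '[10,-0.003,0.02,0,0, 10,-0.003,0.04,0,0, 10,-0.003,0.06,0,0, 10,-0.003,0.08,0,0, 10,-0.003,0.1,0,0, 10,-0.003,0.112,0,0, 10,-0.003,0.112,0,0, 10,-0.003,0.112,0,0]'
python3 look.py 6
python3 - <<'E'
import cv2
a=cv2.imread("pics/scene6.png")[140:260,280:440];b=cv2.imread("pics/side6.png")[90:210,190:350]
cv2.imwrite("pics/c6.png",cv2.hconcat([cv2.resize(x,(400,300),interpolation=cv2.INTER_CUBIC) for x in(a,b)]))
E
```

```text
clock: 6.6
tcp_pos: [0.5447, 0.1532, 0.1103]
orientation: [0.501, -0.501, 0.499, -0.5]
wrist_force: [-0.5, 0.3, -0.8]
width: 0.0213
6.6 [0.54467593 0.15318973 0.11028606] [[0.003, 0.001, 1.0], [-1.0, -0.0, 0.003], [0.0, -1.0, 0.001]] 0.021284838589991237
[ 223  195  124   82 2699] ((284.4825744628906, 252.44635009765625), (114.32437133789062, 123.21732330322266), 91.87596893310547) [0.5425 0.1554 0.084 ]
[ 260  246   56   58 2056] ((287.1352233886719, 291.0636291503906), (56.108314514160156, 92.64361572265625), 179.3505401611328) [0.5439 0.1343 0.084 ]
[ 256  299   65   70 3586] ((287.420166015625, 333.3257751464844), (66.65072631835938, 70.28929138183594), 177.79612731933594) [0.5442 0.1096 0.084 ]
```

View pics/c6.png

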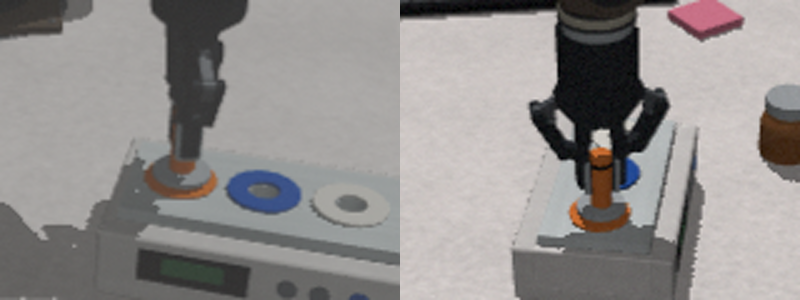

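The pin is in the well, with the flange concentric and just above the collar. I ease it down until it touches.

```bash
python3 -m handwheel '[10,0,0.003,0,0, 10,0,0.006,0,0, 10,0,0.008,0,0, 10,0,0.008,0,0, 10,0,0.008,0,0]'
python3 -m handwheel '[10,0,0.002,0,0, 10,0,0.003,0,0, 10,0,0.003,0,0]'
```

```text
clock: 7.3
tcp_pos: [0.5453, 0.1533, 0.107]
orientation: [0.502, -0.5, 0.498, -0.5]
wrist_force: [-1.2, 0.6, 4.8]
width: 0.021
clock: 7.6
tcp_pos: [0.5453, 0.1533, 0.107]
orientation: [0.501, -0.5, 0.498, -0.5]
wrist_force: [-5.0, -0.6, 10.2]
width: 0.0208
```

Contact: 10 N upward, and the TCP stopped at 0.107. I check that the flange is flat before releasing.

```bash
python3 look.py 7 >/dev/null
python3 - <<'E'
import cv2
a=cv2.imread("pics/scene7.png")[170:230,310:390];b=cv2.imread("pics/side7.png")[130:190,230:310]
cv2.imwrite("pics/c7.png",cv2.hconcat([cv2.resize(x,(400,300),interpolation=cv2.INTER_CUBIC) for x in(a,b)]))
E
```

```text
(no output)
```

View pics/c7.png

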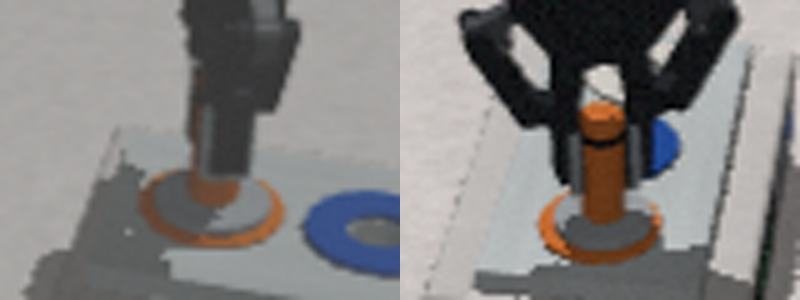

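Both views show the flange flat on the collar with an even ring of orange around it. I open and rise straight up.

```bash
python3 -m handwheel '[30,0,-0.001,0,0, 45,0,-0.001,0,0, 60,0,-0.001,0,0, 60,0,-0.001,0,0, 60,0,-0.001,0,0]'
python3 -m handwheel '[60,0,-0.02,0,0, 60,0,-0.06,0,0, 60,0,-0.11,0,0, 60,0,-0.17,0,0, 60,0,-0.22,0,0, 60,0,-0.22,0,0, 60,0,-0.22,0,0]'
python3 look.py 8
python3 - <<'E'
import cv2
a=cv2.imread("pics/scene8.png")[140:260,280:440];b=cv2.imread("pics/side8.png")[110:350,190:430]
cv2.imwrite("pics/c8.png",cv2.hconcat([cv2.resize(x,z,interpolation=cv2.INTER_CUBIC) for x,z in((a,(400,400)),(b,(400,400)))]))
E
```

```text
clock: 8.3
tcp_pos: [0.5451, 0.1533, 0.1072]
orientation: [0.501, -0.501, 0.499, -0.5]
wrist_force: [0.2, -0.8, 0.4]
width: 0.0599
clock: 9.0
tcp_pos: [0.5453, 0.1534, 0.2406]
orientation: [0.502, -0.5, 0.498, -0.5]
wrist_force: [-1.0, 0.4, -0.4]
width: 0.06
9.0 [0.54534428 0.15340384 0.24058286] [[0.004, 0.004, 1.0], [-1.0, -0.0, 0.004], [0.0, -1.0, 0.004]] 0.059973626700314704
[ 248  158   74   75 1934] ((284.3514709472656, 194.302490234375), (72.35607147216797, 73.44258117675781), 145.91807556152344) [0.5427 0.1537 0.084 ]
[274 185  26  17 241] ((286.5655822753906, 198.19459533691406), (25.036041259765625, 26.875085830688477), 23.63778305053711) [0.5446 0.1504 0.084 ]
```

View pics/c8.png

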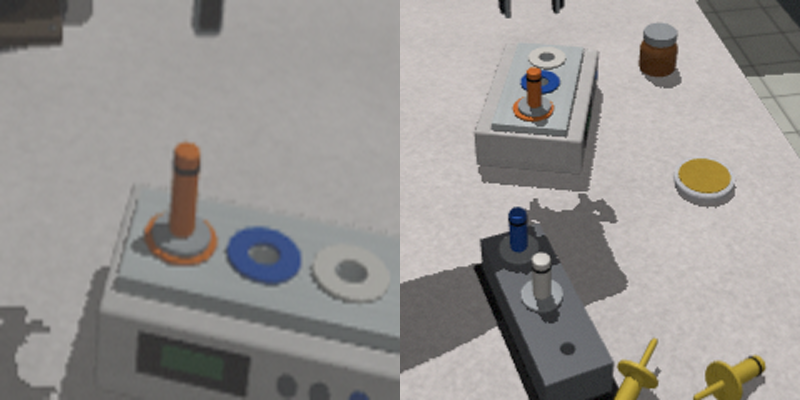

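View pics/scene8.png

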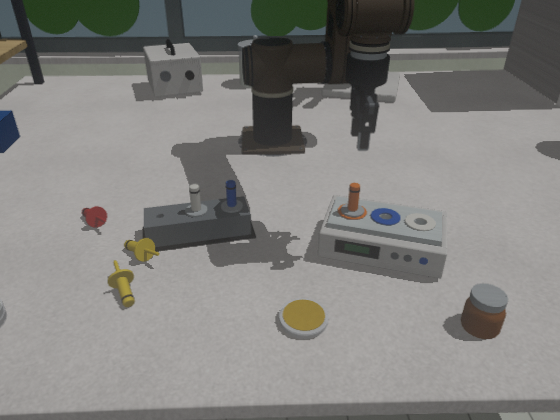

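The probe stands upright in the orange well at scene (354,198), with its flange on the collar. The blue and white probes are still parked and the gripper is clear. Handing in.

```bash
python3 -c "
from cell import workorder;print(workorder.job_done())"
```

```text
the job is handed in; nothing more can be done
None
```

The orange probe now stands upright in the orange-collared well, with its flange flat on the collar, and I've handed the job in. I gripped it in the stand, lifted it over the parked probes and lowered it until it touched with about 10 N. I then let go and rose clear, about 9 s in all.

**Last checks:** the last scene and side pictures show the flange flat and centred on the collar. The blue and white probes are still parked and the gripper touches nothing.

**What disagreed:**
- **Contact height:** the gripper stopped about 3 mm higher than I had worked out. The pictures showed the flange seated with no gap, so I put this down to calibration or a slightly different grip height.
- **Look-alikes:** the red and the two yellow probes, which had been balanced on their pins on the bench, toppled while I was reaching for the orange one. I measured only about 1 N at the wrist then, and think they fell by themselves. They are lying on the bench; nothing fell off.

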